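Fit the heat-shield bracket that matches the sample

TASK

The sample bracket lying on the blue mat beyond the bins shows which heat-shield bracket the next board needs: take the bracket of exactly that shape from the black bins (left-hand and right-hand hooks differ) and set it down gently, flat in its seat on the board holder's near rail, blade over the board, notch over the brass key. Then slide the blue clamp jaw up until it holds the bracket's foot snug against the key, and let go. Leave the samples, the other two brackets and everything else on the bench where they are.

Things in the scene. Friction and masses are not known exactly. Their poses are not given: they have to be found in the camera images.
- bins: Row of three black open bins side by side along y, fixed; each 140 x 140 and 26 high outside, walls and floor 3 thick. Origin: middle of the row's underside; bin centres at y = -140, 0, +140. Each bin holds one bracket, in any order and at any yaw.
- mat: Blue square job mat 130 x 130 x 5, fixed, on the far side of the bins. Origin: middle of its underside. The one sample lying on it is today's.
- left: Stock bracket in one of the bins, aluminium, 0.12 kg. Blade (5 thick): left-hand hook: stem x 3 to 31, y -10 to 10, its end bar (x 31 to 50) reaching left, y -10 to 37 (mm). Foot: bar x -25 to 3, y -45 to 45, 8 thick. Black grip block 24 (x) x 14 (y), top 44 up: pinch across y, 32 above the underside. Origin: underside, below the block, near the centre of mass; x along the blade, y left, z up.
- left_notch (a point): On bracket 'left': middle of the open notch in the foot's back (-x) edge, at x -20, y 20, z 4 mm from the bracket's origin; notch 14 wide (y 13 to 27), 10 deep (x -25 to -15).
- right: Stock bracket in one of the bins, aluminium, 0.12 kg. Blade (5 thick): right-hand hook, mirror of 'left': stem x 3 to 31, y -10 to 10, end bar (x 31 to 50) y -37 to 10 (mm). Foot: bar x -25 to 3, y -45 to 45, 8 thick. Black grip block 24 (x) x 14 (y), top 44 up: pinch across y, 32 above the underside. Origin: underside, below the block, near the centre of mass; x along the blade, y left, z up.
- right_notch (a point): On bracket 'right': middle of the open notch in the foot's back (-x) edge, at x -20, y 20, z 4 mm from the bracket's origin; notch 14 wide (y 13 to 27), 10 deep (x -25 to -15).
- fork: Stock bracket in one of the bins, aluminium, 0.12 kg. Blade (5 thick): fork of two tines, x 3 to 50, y 14 to 31 and -31 to -14 (mm). Foot: bar x -25 to 3, y -45 to 45, 8 thick. Black grip block 24 (x) x 14 (y), top 44 up: pinch across y, 32 above the underside. Origin: underside, below the block, near the centre of mass; x along the blade, y left, z up.
- fork_notch (a point): On bracket 'fork': middle of the open notch in the foot's back (-x) edge, at x -20, y 20, z 4 mm from the bracket's origin; notch 14 wide (y 13 to 27), 10 deep (x -25 to -15).
- sample_left: Sample bracket, same shape, origin and axes as 'left'. It lies either on the blue mat (today's sample) or in the white sample case (not wanted today).
- sample_right: Sample bracket, same shape, origin and axes as 'right'. It lies either on the blue mat (today's sample) or in the white sample case (not wanted today).
- sample_fork: Sample bracket, same shape, origin and axes as 'fork'. It lies either on the blue mat (today's sample) or in the white sample case (not wanted today).
- case: White sample case, fixed, at the robot's right hand: three compartments in a row along x, 420 x 140, 30 high, lid folded back behind it (about 135 high). It holds the two samples not wanted today. Origin: middle of the underside.
- holder: Aluminium board holder with a green circuit board, fixed. Origin: on the table under the seat; x from the near rail to the board, y left along the rail. Near rail x -38 to 24, y -112 to 104, top 48 high; far rail x 196 to 218, 46 high (clip screws 59); board's top 38 high, parts on it up to 10 more.
- seat (a point): Seat on the near rail's top: where a bracket's origin belongs, axes along these (x over the board), underside at z 0. Behind the foot a dark fence (face x -27.5, y +-46, 10 high) with the key; before it two pins, diameter 8, at x 9.5, y +-39, 12 high. Play about 2.5 mm each way in x and y; sloping tops lead the foot in from some 3 mm farther off.
- key (a point): Brass key that stands out from the fence, 9 wide, its top 10 above the rail, centred at x -20, y 20 in the seat's frame; this point is 4 above the rail. The foot's notch goes over it.
- jaw (a joint): Travel (m) of the blue clamp jaw along the near rail, towards +y of the seat; 0 = fully open (starts at 0 to 0.015), stop at 0.055. It drags with about 2.5 N and stays where it is left. At 0.040 it holds a seated foot by its -y end, with the notch's side against the key.
- jaw_knob (a point): The jaw's upright black knob, to pinch or push: point on its axis, 32 above the rail. Knob diameter 18, from 10 to 46 above the rail; 20 behind the jaw's face (jaw 26 wide, 10 high; face at y -82.5 in the seat's frame when jaw = 0). Axes as the seat's; it moves along y.
- flux: Bystander: amber bottle with a white cap, diameter 42, 95 high. Origin: middle of its underside.
- jar: Bystander: white jar with a black lid, diameter 60, 50 high. Origin: middle of its underside.
- brush: Bystander: small brush lying flat, under 200 long and 40 high. Origin: middle of its underside, x along it.
- driver: Bystander: screwdriver lying flat, about 200 long and 35 high. Origin: middle of its underside, x along it.
Not all that is in view belongs to the job. What is shaped like the left but pink is not meant.

How it is judged:
By the outcome, as a careful person would: the job done as asked, in the order asked, and still so for the second after the job is handed in, with the robot touching nothing.
It also fails if it takes over 48 s, if anything falls off the work surface, if the arm or the gripper's body presses on something with over 40 N, if the wrist force passes 120 N, or if a joint passes its speed limit or range.

ROBOT

A 6-joint arm with a two-finger parallel gripper is mounted at the origin on the work surface. World frame = base frame: x ahead of the robot, y to its left, z up, the work surface at z = 0. Lengths are in m, angles in rad, forces in N, time in s.
With the tool pointing down it reaches from about 0.275 to 0.85 m from the base axis. Payload 5.2 kg.
Tool frame: the origin (TCP) lies between the finger pads; the fingertips stand 19 mm ahead of it and the grasp point (between the pads) is the TCP; z points along the fingers, y is the direction in which the jaws open and shut (so a half turn about z gives the same grasp; the last joint's range is limited). The gripper opens to 85 mm and grips with 20 to 120 N. Pads are 22 mm wide; open, the fingers measure 114 mm over their backs; the gripper's body (76 mm by 85 mm) begins 54 mm behind the grasp point. The pads swing forward as they close: fully open they stand 13 mm farther back than shut.
Start: joints at [0.951, 0.259, 1.535, -0, 1.348, -0.203], TCP at [0.223, 0.503, 0.25] pointing down, gripper open.
Joint ranges: [-3.14, 3.14], [-0.91, 2.08], [0.19, 2.58], [-1.22, 4.36], [0.22, 2.71], [-3.12, 3.12]. Speed limits (rad/s): [2.57, 2.57, 3.14, 3.14, 3.14, 3.14].

INTERFACE

Orientations are given as a rotation vector (axis times angle).
In Python, from bench import ctrl gives the robot as it stands.
- The arm moves only by the tool servo_tool, never from a script. Its argument "rows" is a list of rows, each a list of 3 entries, a list of its own where there are three numbers: the turn, a rotation vector about the tool's x, y, z scaled (see below), then the shift along the tool's x, y, z scaled (see below), then the opening, from 0 (shut) to 1 (fully open). In form: [[[ax, ay, az], [x, y, z], hand], ...]. A call has exactly 8 rows; each row shifts and turns the pose as measured when the row begins, along the tool's axes as they then stand; what a row does not reach is not made up. The controller multiplies each number of a shift by 10 cm and each number of a turn by 120 degrees. A row lasts 1/10 s, in which the tool goes at most 50 mm and 8.59 degrees, less where a joint would pass 70% of its speed; a pose out of reach is approached as far as the arm can. A call with a number of a shift or a turn outside -1 to 1 is refused whole. A call with a gripper value outside its range is refused whole. The fingers move at their own pace and stop on an object; "force" is the grip in N (left out, the last holds). Time passes only in rows, so rows that do not move let the fingers close, or fill a call up. It gives the time, the measured TCP pose, the force and the opening at its end, in the units of the state.
- ctrl.sense(): the state, without advancing time (a new reading comes with each control period).
- ctrl.grab_frame(name): name is "side" or "top" or "wrist"; returns the picture (420x560x3 uint8, blue, green, red); there is no depth.
- ctrl.calibration(name): a dict with "K" (3x3 intrinsics, pixels), "dist" ([k1, k2, p1, p2, k3] as OpenCV has them; the pictures are not rectified), "rvec" (rotation vector, rad) and "tvec" (3), from world to camera coordinates, as OpenCV has them; the wrist camera has in their place "mount" (4x4, takes a point from camera to tool coordinates, whose origin is the TCP and whose axes are the flange's). Camera axes: x right, y down, z forward; pixel columns grow to the right and rows downward; lengths in m; the calibration is good to about 2 mm. A picture is of the moment at which its call begins: read the wrist's pose just before it. calibration takes no time and is no camera call.
- ctrl.close_job(): hands the job in, once; it reports no verdict.
The state is a dict: "clock": time; "joint_positions": joint angles; "joint_velocities": joint speeds; "effort": joint torques, N m; "position": TCP position; "orientation": TCP orientation; "contact_force": force on the tool from outside, world axes, zero at the start; "moment": the same for the moment, N m; "grip_width": finger opening in m.
Only numpy, scipy, OpenCV 4.12 (cv2) and the standard library are available. Lean on these libraries where they do the work, as an engineer would, in place of code of your own. Each camera call takes 0.05 s, during which the arm holds its last target.

## Working session

There is one attempt and no reset: what is moved stays moved. The work goes in short steps, Python scripts to look and compute and a tool call to move; the robot and the scene stay as the last step left them, time stands still between calls to the robot, and variables do not carry over. Pictures are saved under pics/ and viewed, and the job is handed in when it is done.

Besides the shell and the picture viewer there is one more tool, called after ">>>" as name([rows], argument=value, ...), one row to a line, values as JSON. servo_tool: Moves the arm, as the interface text tells. Shifts and turns lie within -1 to 1; 1 stands for 10 cm of shift or 120 degrees of turn. Its arguments: {"type":"object","properties":{"rows":{"type":"array","items":{"type":"array"}},"force":{"type":"number"}},"required":["rows"]}

```bash
ls; mkdir -p pics; python3 - <<'E'
from bench import ctrl
import cv2
print(ctrl.sense())
for n in ["top","side"]:
    cv2.imwrite(f"pics/{n}0.png",ctrl.grab_frame(n)); c=ctrl.calibration(n); print(n,c)
print(ctrl.calibration("wrist"))
E
```

```text
pics
{'clock': 0.0, 'joint_positions': array([ 9.51185649e-01,  2.59347344e-01,  1.53608333e+00, -6.18235482e-07,
        1.34801621e+00, -2.02779899e-01]), 'joint_velocities': array([-5.76425068e-04, -7.19449335e-05, -4.89862764e-04, -8.88334737e-04,
        8.33502640e-04, -4.65733882e-05]), 'effort': array([-1.09107168e-03, -4.46012950e+01, -2.90575272e+01, -3.77497017e-04,
        1.15612376e-02,  3.13629801e-05]), 'position': array([0.22234877, 0.50250694, 0.24947224]), 'orientation': array([-6.49872754e-01, -3.07288300e+00,  2.66958699e-03]), 'contact_force': array([-0.42713531, -0.26365191,  0.15758008]), 'moment': array([-0.01480255,  0.03409404,  0.01493808]), 'grip_width': 0.08534483073039154}
top {'K': array([[461.74008985,   0.        , 283.70536963],
       [  0.        , 461.74008985, 198.1665892 ],
       [  0.        ,   0.        ,   1.        ]]), 'dist': array([-0.01074193,  0.        ,  0.        ,  0.        ,  0.        ]), 'rvec': array([ 2.1078269 , -2.09995292,  0.24554504]), 'tvec': array([0.02178447, 0.5386352 , 1.29538992])}
side {'K': array([[396.6156582 
[... 219 characters left out ...]
vec': array([ 0.46094368, -2.65761185,  1.32197865]), 'tvec': array([0.52002509, 0.17226462, 1.37993944])}
{'K': array([[292.44227161,   0.        , 276.44428924],
       [  0.        , 292.44227161, 204.89593443],
       [  0.        ,   0.        ,   1.        ]]), 'dist': array([-0.02299791,  0.        ,  0.        ,  0.        ,  0.        ]), 'mount': array([[-4.21473003e-04, -9.46673454e-01, -3.22194343e-01,
         8.28592409e-02],
       [ 9.99998120e-01, -1.00873737e-03,  1.65574813e-03,
         2.46132459e-04],
       [-1.89246227e-03, -3.22193039e-01,  9.46672100e-01,
        -1.22832432e-01],
       [ 0.00000000e+00,  0.00000000e+00,  0.00000000e+00,
         1.00000000e+00]])}
```

View pics/top0.png

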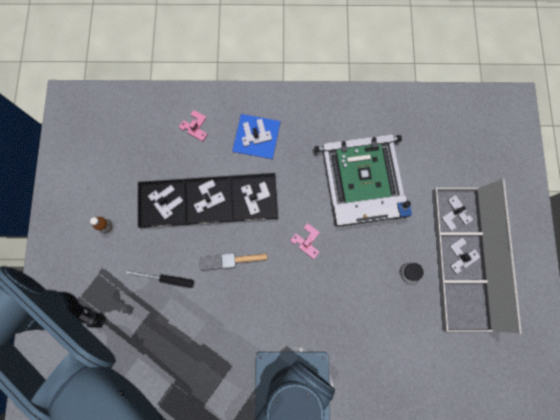

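View pics/side0.png

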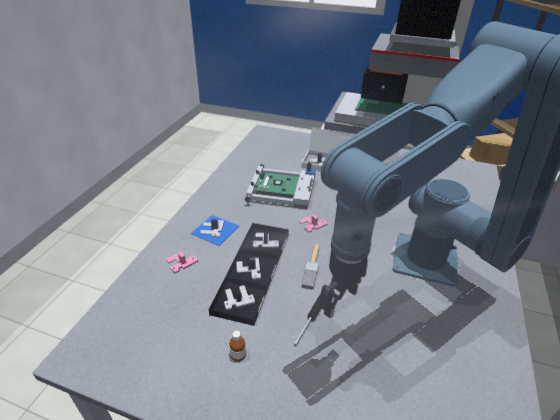

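```bash
python3 - <<'E'
import cv2,numpy as np
im=cv2.imread("pics/top0.png")
def crop(x0,y0,w,h,s,n):
    cv2.imwrite(n,cv2.resize(im[y0:y0+h,x0:x0+w],None,fx=s,fy=s,interpolation=cv2.INTER_CUBIC))
crop(130,105,160,128,5,"pics/c_bins.png"); crop(305,125,115,105,5.5,"pics/c_hold.png"); crop(430,180,60,100,5,"pics/c_case.png")
E
```

```text
(no output)
```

View pics/c_bins.png

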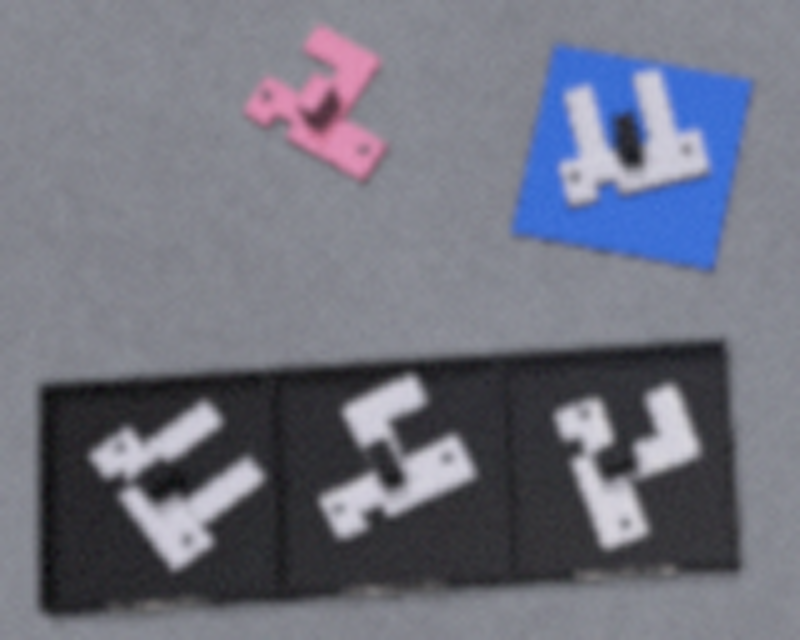

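View pics/c_hold.png

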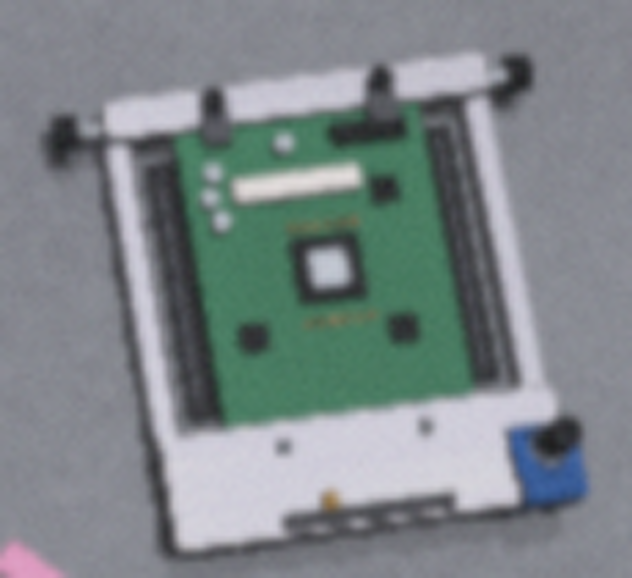

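View pics/c_case.png

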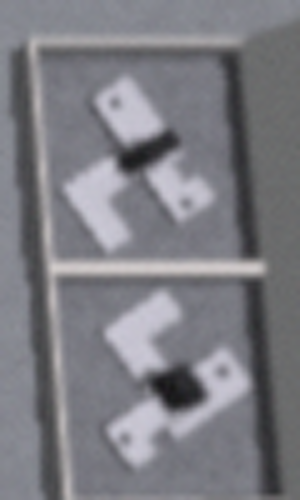

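```bash
cat > h.py <<'E'
import numpy as np,cv2
from scipy.optimize import least_squares
from scipy.spatial.transform import Rotation as R
from bench import ctrl
def cam(n,st=None):
    c=ctrl.calibration(n)
    if 'rvec' in c: return c['K'],c['dist'],c['rvec'],c['tvec']
    T=np.eye(4); T[:3,:3]=R.from_rotvec(st['orientation']).as_matrix(); T[:3,3]=st['position']
    W=np.linalg.inv(T@c['mount'])
    return c['K'],c['dist'],R.from_matrix(W[:3,:3]).as_rotvec(),W[:3,3]
def proj(c,P): return cv2.projectPoints(np.array(P,float).reshape(-1,1,3),c[2],c[3],c[0],c[1])[0].reshape(-1,2)
def place(p,M):
    M=np.array(M,float); x,y,a=p
    return np.c_[x+np.cos(a)*M[:,0]-np.sin(a)*M[:,1], y+np.sin(a)*M[:,0]+np.cos(a)*M[:,1], M[:,2]]
def fit(c,M,uv,p0):
    f=lambda p:(proj(c,place(p,M))-uv).ravel()
    s=least_squares(f,p0,loss='soft_l1'); return s.x,f(s.x).reshape(-1,2)
def ray(c,uv,z):
    u=cv2.undistortPoints(np.array([[uv]],float),c[0],c[1])[0,0]
    Rm=cv2.Rodrigues(c[2])[0]; o=-Rm.T@c[3]; d=Rm.T@np.r_[u,1]; return o+d*(z-o[2])/d[2]
def toolmove(st,target,yaw_tool_x=None):
    # shift in tool axes /0.1 ; turn about tool z in deg so that tool x heads to yaw
    Rm=R.from_rotvec(st['orientation']).as_matrix()
    return Rm.T@(np.array(target)-st['position'])/0.1
E
python3 - <<'E'
from h import *
c=cam("top")
def un(a,s,o): return (np.array(a,float)+.5)/s-.5+np.array(o)
fk=un([(125,427),(90,458),(180,572),(212,543),(208,400),(222,425),(250,455),(265,480)],5,(130,105))
F=np.array([(3,45,11),(-25,45,11),(-25,-45,11),(3,-45,11),(50,31,8),(50,14,8),(50,-14,8),(50,-31,8)])/1e3
p,r=fit(c,F,fk,[.45,.3,-.8]); print(p,np.degrees(p[2]),r.round(1).tolist())
hd=un([(331,500),(283,446),(425,427),(287,522),(455,500)],5.5,(305,125))
H=np.array([(-20,20,58),(9.5,39,60),(9.5,-39,60),(-31,46,58),(-31,-46,58)])/1e3
q,r=fit(c,H,hd,[.5,-.1,0.1]); print(q,np.degrees(q[2]),r.round(1).tolist())
print(ray(c,un((558,435),5.5,(305,125)),.094), place(q,[(-17.5e-3,-.1025,.094)]))
s=ctrl.sense(); print(R.from_rotvec(s['orientation']).as_matrix().round(3), s['position'])
E
```

```text
[ 0.53551338  0.39034439 -0.89240945] -51.13129531986681 [[0.7, 0.5], [0.2, -0.1], [-0.7, -0.2], [0.5, -0.1], [-0.4, 0.3], [-0.0, -0.5], [-0.3, 0.5], [-0.0, -0.3]]
[ 0.51274321 -0.22924557  0.15264364] 8.745836568695905 [[-0.3, -0.5], [0.3, 0.3], [0.5, -0.1], [-0.4, 0.4], [-0.0, -0.2]]
[ 0.51634283 -0.32649971  0.094     ] [[ 0.51103198 -0.33321466  0.094     ]]
[[-0.914  0.405 -0.001]
 [ 0.405  0.914 -0.001]
 [ 0.    -0.002 -1.   ]] [0.22237917 0.50256242 0.2495435 ]
```

```bash
cat >> h.py <<'E'
def plan(target,yawx=None,n=8,st=None):
    """rows for n steps; yawx deg = desired heading of tool x, tool straight down"""
    st=st or ctrl.sense(); R0=R.from_rotvec(st['orientation']); p0=np.array(st['position'])
    m=R0.as_matrix(); y0=np.degrees(np.arctan2(m[1,0],m[0,0]))
    yt=y0 if yawx is None else yawx
    y=np.radians(yt); Rt=R.from_matrix(np.array([[np.cos(y),np.sin(y),0],[np.sin(y),-np.cos(y),0],[0,0,-1]]))
    rel=(R0.inv()*Rt).as_rotvec(); d=(np.array(target)-p0)/n
    print("yaw",round(y0,2),"->",yt,"dist",np.linalg.norm(d*n).round(4),"clock",st['clock'])
    for k in range(n):
        Rk=R0*R.from_rotvec(rel*k/n)
        print((np.degrees(rel)/n/120).round(4).tolist(),(Rk.as_matrix().T@d/0.1).round(3).tolist())
def stat():
    s=ctrl.sense(); m=R.from_rotvec(s['orientation']).as_matrix()
    print(round(s['clock'],2),'pos',s['position'].round(4),'yaw',np.degrees(np.arctan2(m[1,0],m[0,0])).round(2),'tz',m[:,2].round(4),'F',s['contact_force'].round(1),'w',round(s['grip_width'],4),'j',s['joint_positions'].round(2))
E
python3 -c "
from h import *
plan([.5355,.3903,.16],128.9)"
```

```text
yaw 156.12 -> 128.9 dist 0.3445 clock 0.1
[-0.0001, 0.0, 0.0284] [-0.415, 0.03, 0.112]
[-0.0001, 0.0, 0.0284] [-0.412, 0.055, 0.112]
[-0.0001, 0.0, 0.0284] [-0.408, 0.079, 0.112]
[-0.0001, 0.0, 0.0284] [-0.403, 0.103, 0.112]
[-0.0001, 0.0, 0.0284] [-0.396, 0.127, 0.112]
[-0.0001, 0.0, 0.0284] [-0.388, 0.15, 0.112]
[-0.0001, 0.0, 0.0284] [-0.378, 0.173, 0.112]
[-0.0001, 0.0, 0.0284] [-0.367, 0.195, 0.112]
```

>>> servo_tool([
  [[0,0,0.0284],[-0.415,0.03,0.112],0.5],
  [[0,0,0.0284],[-0.412,0.055,0.112],0.5],
  [[0,0,0.0284],[-0.408,0.079,0.112],0.5],
  [[0,0,0.0284],[-0.403,0.103,0.112],0.5],
  [[0,0,0.0284],[-0.396,0.127,0.112],0.5],
  [[0,0,0.0284],[-0.388,0.15,0.112],0.5],
  [[0,0,0.0284],[-0.378,0.173,0.112],0.5],
  [[0,0,0.0284],[-0.367,0.195,0.112],0.5],
], force=40)

```text
clock: 0.9
position: [0.539, 0.3878, 0.1547]
orientation: [-1.365, -2.824, 0.004]
contact_force: [0.5, 0.6, -0.0]
grip_width: 0.0429
```

```bash
python3 -c "
from h import *
stat();plan([.5355,.3903,.16],128.9,4)"
```

```text
0.9 pos [0.539  0.3878 0.1547] yaw 128.42 tz [-0.0054  0.     -1.    ] F [ 0.5  0.6 -0. ] w 0.0429 j [ 0.45  0.53  1.36  0.    1.25 -0.22]
yaw 128.42 -> 128.9 dist 0.0068 clock 0.9
[-0.0005, -0.0004, -0.001] [0.01, -0.003, -0.013]
[-0.0005, -0.0004, -0.001] [0.01, -0.003, -0.013]
[-0.0005, -0.0004, -0.001] [0.01, -0.003, -0.013]
[-0.0005, -0.0004, -0.001] [0.01, -0.003, -0.013]
```

```bash
cat >> h.py <<'E'
def snap(n,name,box=None,s=1):
    import json
    st=ctrl.sense(); im=ctrl.grab_frame(n); cv2.imwrite(f"pics/{name}.png",im)
    json.dump({k:np.array(v).tolist() for k,v in st.items()},open(f"pics/{name}.json","w"))
    s2=ctrl.sense(); print("moved",np.abs(s2['position']-st['position']).max()); return st,im
def load(name):
    import json
    d=json.load(open(f"pics/{name}.json")); return {k:np.array(v) for k,v in d.items()}
E
python3 -c "
from h import *
s,im=snap('wrist','w1');stat()"
```

```text
moved 0.005980307494435122
0.95 pos [0.545  0.3839 0.152 ] yaw 128.02 tz [-0.0031 -0.0027 -1.    ] F [ 4.4 -0.4 -1.2] w 0.0425 j [ 0.45  0.54  1.36 -0.    1.25 -0.22]
```

View pics/w1.png

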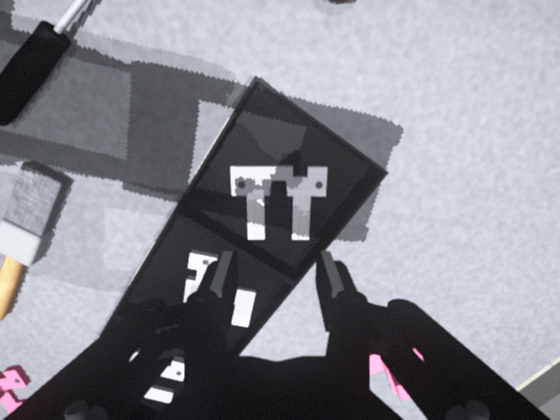

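>>> servo_tool([
  [[0,0,0.005],[0.09,0.0,-0.04],0.5],
  [[0,0,0],[0,0,0],0.5],
  [[0,0,0],[0,0,0],0.5],
  [[0,0,0],[0,0,0],0.5],
  [[0,0,0],[0,0,0],0.5],
  [[0,0,0],[0,0,0],0.5],
  [[0,0,0],[0,0,0],0.5],
  [[0,0,0],[0,0,0],0.5],
])

```text
clock: 1.75
position: [0.5365, 0.3921, 0.1552]
orientation: [-1.387, -2.815, 0.009]
contact_force: [0.8, -1.1, 0.1]
grip_width: 0.0425
```

```bash
python3 -c "
from h import *
s,im=snap('wrist','w2');stat()
g=np.clip(im[130:270,200:360].astype(float)*1.3,0,255).astype(np.uint8)
cv2.imwrite('pics/w2c.png',cv2.resize(g,None,fx=5,fy=5*0.85,interpolation=cv2.INTER_CUBIC)) if 0 else cv2.imwrite('pics/w2c.png',cv2.resize(im[145:260,210:350],None,fx=5,fy=5,interpolation=cv2.INTER_CUBIC))
print(proj(cam('wrist',s),place([.5355,.3903,np.radians(-51.1)],[(0,0,.047),(0,0,.003)])))
"
```

```text
moved 3.168187040691883e-05
1.8 pos [0.5366 0.3921 0.1552] yaw 127.54 tz [-0.0063 -0.0036 -1.    ] F [ 0.  -0.1 -0.4] w 0.043 j [ 0.46  0.53  1.36 -0.    1.26 -0.19]
[[274.32505625 211.07384578]
 [274.86374398 195.83422595]]
```

View pics/w2c.png

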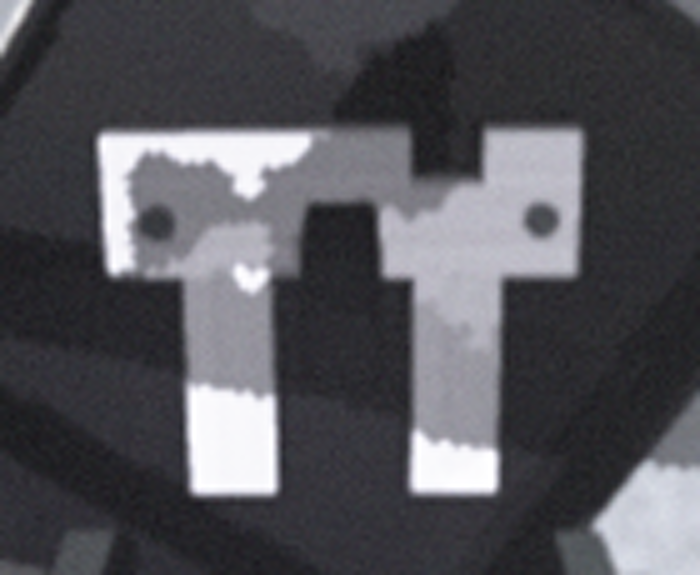

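```bash
python3 - <<'E'
from h import *
s=load('w2'); c=cam('wrist',s)
uv=(np.array([(98,132),(107,276),(583,130),(578,276),(192,496),(278,496),(411,495),(497,495),(411,130),(484,130)])+.5)/5-.5+np.array([210,145])
F=np.array([(-25,-45,11),(3,-45,11),(-25,45,11),(3,45,11),(50,-31,8),(50,-14,8),(50,14,8),(50,31,8),(-25,13,11),(-25,27,11)])/1e3
p,r=fit(c,F,uv,[.535,.39,-.89]); print(p,np.degrees(p[2]),r.round(1).tolist())
print(proj(c,place(p,[(x,y,.047) for x in(-.012,.012) for y in (-.007,.007)])))
y=np.degrees(p[2])+180
plan([p[0],p[1],.06],y,4); 
E
```

```text
[ 0.53712995  0.39316104 -0.90586751] -51.90238506895406 [[0.1, 0.7], [0.1, 0.6], [0.0, 0.2], [-0.3, -0.2], [0.0, -0.6], [-0.5, -0.7], [0.3, -0.7], [-0.2, -0.8], [-0.1, 0.5], [0.4, 0.4]]
[[269.34085488 196.02702166]
 [286.29575796 195.88832399]
 [269.84564259 222.97715905]
 [286.2764194  222.85472876]]
yaw 127.54 -> 128.09761493104594 dist 0.0952 clock 1.8
[-0.0009, -0.0001, -0.0012] [0.001, 0.004, 0.238]
[-0.0009, -0.0001, -0.0012] [0.001, 0.004, 0.238]
[-0.0009, -0.0001, -0.0012] [0.001, 0.004, 0.238]
[-0.0009, -0.0001, -0.0012] [0.001, 0.003, 0.238]
```

>>> servo_tool([
  [[-0.0035,0,-0.005],[0.004,0.015,0.3],0.5],
  [[0,0,0],[0,0,0.3],0.5],
  [[0,0,0],[0,0,0.2],0.5],
  [[0,0,0],[0,0,0.15],0.5],
  [[0,0,0],[0,0,0.05],0.5],
  [[0,0,0],[0,0,0],0.5],
  [[0,0,0],[0,0,0],0.5],
  [[0,0,0],[0,0,0],0.5],
])

```text
clock: 2.6
position: [0.54, 0.3945, 0.0556]
orientation: [1.372, 2.822, 0.01]
contact_force: [0.3, -0.1, -0.1]
grip_width: 0.0426
```

```bash
python3 -c "
from h import *
stat();plan([.5371,.3932,.0355],128.1,1)"
```

```text
2.6 pos [0.54   0.3945 0.0556] yaw 128.16 tz [ 0.0063  0.0042 -1.    ] F [ 0.3 -0.1 -0.1] w 0.0426 j [ 0.46  0.63  1.45  0.    1.05 -0.2 ]
yaw 128.16 -> 128.1 dist 0.0204 clock 2.6
[0.0036, 0.0003, 0.0005] [0.008, -0.032, 0.201]
```

>>> servo_tool([
  [[0.002,0,0],[0.008,-0.03,0.1],0.5],
  [[0,0,0],[0,0,0.1],0.5],
  [[0,0,0],[0,0,0],0.5],
  [[0,0,0],[0,0,0],0.5],
  [[0,0,0],[0,0,0],0.5],
  [[0,0,0],[0,0,0],0.5],
  [[0,0,0],[0,0,0],0.5],
  [[0,0,0],[0,0,0],0.5],
])

```text
clock: 3.4
position: [0.5383, 0.394, 0.0364]
orientation: [1.371, 2.822, 0.009]
contact_force: [-0.5, 0.9, 0.8]
grip_width: 0.0427
```

```bash
python3 -c "
from h import *
stat();plan([.5371,.3932,.0355],128.1,1)
s,im=snap('wrist','w3')"
```

```text
3.4 pos [0.5383 0.394  0.0364] yaw 128.17 tz [ 0.0064  0.0033 -1.    ] F [-0.5  0.9  0.8] w 0.0427 j [ 0.46  0.65  1.47  0.    1.01 -0.2 ]
yaw 128.17 -> 128.1 dist 0.0017 clock 3.4
[0.0034, 0.0007, 0.0006] [0.002, -0.014, 0.009]
moved 4.5537838991749346e-05
```

View pics/w3.png

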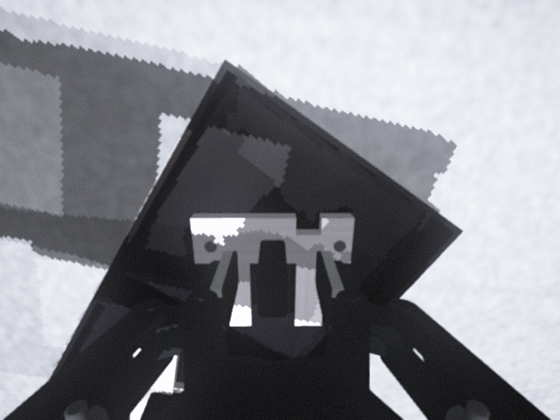

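>>> servo_tool([
  [[0.003,0,0],[0,-0.014,0.006],0.5],
  [[0,0,0],[0,0,0],0.05],
  [[0,0,0],[0,0,0],0.05],
  [[0,0,0],[0,0,0],0.05],
  [[0,0,0],[0,0,0],0.05],
  [[0,0,0],[0,0,0],0.05],
  [[0,0,0],[0,0,0],0.05],
  [[0,0,0],[0,0,0],0.05],
], force=50)

```text
clock: 4.25
position: [0.5374, 0.3932, 0.0362]
orientation: [1.372, 2.824, 0.0]
contact_force: [0.5, 1.1, -0.2]
grip_width: 0.013
```

```bash
python3 -c "
from h import *
stat()"
```

```text
4.25 pos [0.5374 0.3932 0.0362] yaw 128.17 tz [ 1.8e-03 -6.0e-04 -1.0e+00] F [ 0.5  1.1 -0.2] w 0.013 j [ 0.47  0.65  1.47 -0.    1.02 -0.2 ]
```

>>> servo_tool([
  [[0,0,0],[0,0,-0.15],0.05],
  [[0,0,0],[0,0,-0.3],0.05],
  [[0,0,0],[0,0,-0.4],0.05],
  [[0,0,0],[0,0,-0.3],0.05],
  [[0,0,0],[0,0,-0.15],0.05],
  [[0,0,0],[0,0,0],0.05],
  [[0,0,0],[0,0,0],0.05],
  [[0,0,0],[0,0,0],0.05],
])

```text
clock: 5.05
position: [0.5354, 0.3924, 0.1734]
orientation: [-1.373, -2.825, 0.004]
contact_force: [-0.1, -1.1, -1.1]
grip_width: 0.0134
```

```bash
python3 -c "
from h import *
stat();s,im=snap('wrist','w4')
cv2.imwrite('pics/w4c.png',cv2.resize(im[190:340,180:370],None,fx=4,fy=4,interpolation=cv2.INTER_CUBIC))
plan([.5,.05,.2],170,8)"
```

```text
5.05 pos [0.5354 0.3924 0.1734] yaw 128.17 tz [-0.0016 -0.0023 -1.    ] F [-0.1 -1.1 -1.1] w 0.0134 j [ 0.47  0.52  1.34 -0.    1.29 -0.2 ]
moved 0.000495059981777457
yaw 128.17 -> 170 dist 0.3452 clock 5.1
[-0.0002, -0.0, -0.0436] [-0.309, -0.299, -0.033]
[-0.0002, -0.0, -0.0436] [-0.281, -0.326, -0.033]
[-0.0002, -0.0, -0.0436] [-0.25, -0.35, -0.033]
[-0.0002, -0.0, -0.0436] [-0.217, -0.372, -0.033]
[-0.0002, -0.0, -0.0436] [-0.182, -0.39, -0.033]
[-0.0002, -0.0, -0.0436] [-0.146, -0.405, -0.033]
[-0.0002, -0.0, -0.0436] [-0.108, -0.416, -0.034]
[-0.0002, -0.0, -0.0436] [-0.07, -0.424, -0.034]
```

View pics/w4c.png

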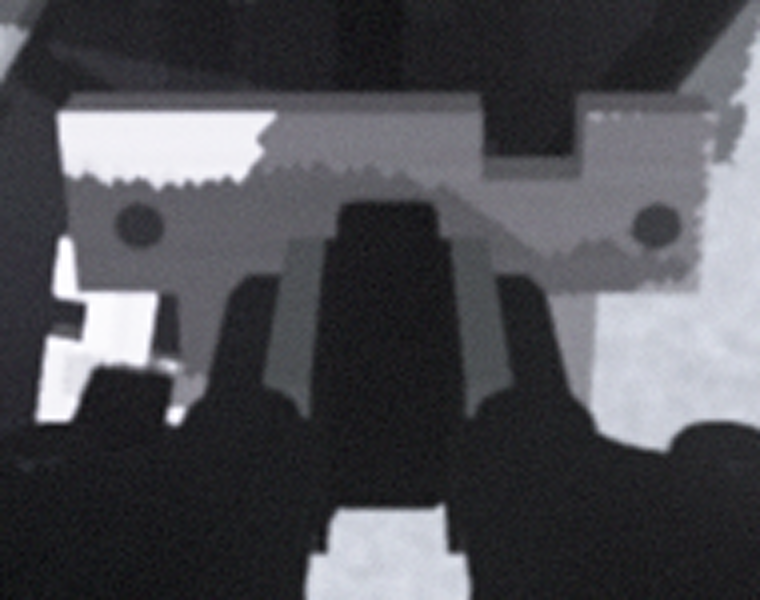

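```bash
cat >> h.py <<'E'
def inhand(uv,P,free_h=True):
    c=ctrl.calibration('wrist'); W=np.linalg.inv(c['mount']); rv=R.from_matrix(W[:3,:3]).as_rotvec()
    P=np.array(P)/1e3; cc=(c['K'],c['dist'],rv,W[:3,3])
    def T(p):
        ca,sa=np.cos(p[2]),np.sin(p[2]); x=-P[:,0]; y=P[:,1]
        return np.c_[p[0]+ca*x-sa*y,p[1]+sa*x+ca*y,p[3]-P[:,2]]
    f=lambda p:(proj(cc,T(p))-uv).ravel()
    s=least_squares(f,[0,0,0,.033],x_scale=[.01,.01,.1,.01],loss='soft_l1'); return s.x,f(s.x).reshape(-1,2)
E
python3 - <<'E'
from h import *
uv=(np.array([(57,113),(77,290),(713,110),(699,292),(483,113),(583,113),(484,180),(580,180)])+.5)/4-.5+np.array([180,190])
p,r=inhand(uv,[(-25,-45,8),(3,-45,8),(-25,45,8),(3,45,8),(-25,13,8),(-25,27,8),(-15,13,8),(-15,27,8)])
print(p,np.degrees(p[2]),r.round(1).tolist())
E
```

```text
[-0.00012268  0.0004593   0.00021315  0.03455288] 0.012212753363977466 [[0.5, -0.1], [-0.1, 0.7], [0.5, 0.5], [-0.4, 0.0], [-0.2, -0.2], [0.3, -0.2], [-0.9, -0.2], [0.1, -0.3]]
```

>>> servo_tool([
  [[0,0,-0.0436],[-0.309,-0.299,-0.033],0.05],
  [[0,0,-0.0436],[-0.281,-0.326,-0.033],0.05],
  [[0,0,-0.0436],[-0.25,-0.35,-0.033],0.05],
  [[0,0,-0.0436],[-0.217,-0.372,-0.033],0.05],
  [[0,0,-0.0436],[-0.182,-0.39,-0.033],0.05],
  [[0,0,-0.0436],[-0.146,-0.405,-0.033],0.05],
  [[0,0,-0.0436],[-0.108,-0.416,-0.034],0.05],
  [[0,0,-0.0436],[-0.07,-0.424,-0.034],0.05],
])

```text
clock: 5.9
position: [0.4972, 0.0429, 0.1892]
orientation: [-0.212, -3.112, 0.009]
contact_force: [0.5, 0.2, -0.6]
grip_width: 0.0131
```

```bash
python3 -c "
from h import *
stat();plan([.5127,-.2292,.17],188.7,8)"
```

```text
5.9 pos [0.4972 0.0429 0.1892] yaw 172.21 tz [-0.0224 -0.0044 -0.9997] F [ 0.5  0.2 -0.6] w 0.0131 j [-0.13  0.23  1.73 -0.01  1.2  -1.56]
yaw 172.21 -> 188.7 dist 0.2732 clock 5.9
[-0.0003, -0.0013, -0.0172] [-0.066, -0.334, 0.025]
[-0.0003, -0.0013, -0.0172] [-0.054, -0.336, 0.025]
[-0.0003, -0.0013, -0.0172] [-0.042, -0.338, 0.025]
[-0.0003, -0.0013, -0.0172] [-0.029, -0.339, 0.025]
[-0.0003, -0.0013, -0.0172] [-0.017, -0.34, 0.025]
[-0.0003, -0.0013, -0.0172] [-0.005, -0.341, 0.025]
[-0.0003, -0.0013, -0.0172] [0.008, -0.341, 0.025]
[-0.0003, -0.0013, -0.0172] [0.02, -0.34, 0.024]
```

```bash
python3 -c "
from h import *
stat();plan([.5522,-.2231,.175],188.7,7)"
```

```text
5.9 pos [0.4972 0.0429 0.1892] yaw 172.21 tz [-0.0224 -0.0044 -0.9997] F [ 0.5  0.2 -0.6] w 0.0131 j [-0.13  0.23  1.73 -0.01  1.2  -1.56]
yaw 172.21 -> 188.7 dist 0.272 clock 5.9
[-0.0003, -0.0015, -0.0196] [-0.13, -0.366, 0.02]
[-0.0003, -0.0015, -0.0196] [-0.115, -0.371, 0.02]
[-0.0003, -0.0015, -0.0196] [-0.099, -0.375, 0.021]
[-0.0003, -0.0015, -0.0196] [-0.084, -0.379, 0.021]
[-0.0003, -0.0015, -0.0196] [-0.068, -0.382, 0.021]
[-0.0003, -0.0015, -0.0196] [-0.052, -0.385, 0.021]
[-0.0003, -0.0015, -0.0196] [-0.036, -0.386, 0.02]
```

>>> servo_tool([
  [[0,-0.0015,-0.0196],[-0.13,-0.366,0.02],0.05],
  [[0,-0.0015,-0.0196],[-0.115,-0.371,0.02],0.05],
  [[0,-0.0015,-0.0196],[-0.099,-0.375,0.021],0.05],
  [[0,-0.0015,-0.0196],[-0.084,-0.379,0.021],0.05],
  [[0,-0.0015,-0.0196],[-0.068,-0.382,0.021],0.05],
  [[0,-0.0015,-0.0196],[-0.052,-0.3,0.021],0.05],
  [[0,0,-0.01],[-0.036,-0.15,0.02],0.05],
  [[0,0,0],[0,0,0],0.05],
])

```text
clock: 6.7
position: [0.5445, -0.2053, 0.1646]
orientation: [0.215, -3.116, -0.004]
contact_force: [-0.5, 0.3, -1.5]
grip_width: 0.0132
```

```bash
python3 -c "
from h import *
stat();plan([.5522,-.2231,.175],188.7,2)"
```

```text
6.7 pos [ 0.5445 -0.2053  0.1646] yaw -172.1 tz [-0.0184  0.0014 -0.9998] F [-0.5  0.3 -1.5] w 0.0132 j [-0.55  0.39  1.56 -0.01  1.2  -2.25]
yaw -172.1 -> 188.7 dist 0.022 clock 6.7
[0.001, -0.0043, -0.0034] [-0.025, -0.093, -0.053]
[0.001, -0.0043, -0.0034] [-0.025, -0.094, -0.052]
```

>>> servo_tool([
  [[0.001,-0.0043,-0.003],[-0.025,-0.093,-0.053],0.05],
  [[0.001,-0.0043,-0.003],[-0.025,-0.06,-0.052],0.05],
  [[0,0,0],[0,0,0],0.05],
  [[0,0,0],[0,0,0],0.05],
  [[0,0,0],[0,0,0],0.05],
  [[0,0,0],[0,0,0],0.05],
  [[0,0,0],[0,0,0],0.05],
  [[0,0,0],[0,0,0],0.05],
])

```text
clock: 7.5
position: [0.551, -0.2155, 0.1749]
orientation: [0.241, -3.131, -0.005]
contact_force: [0.1, -0.3, -0.3]
grip_width: 0.013
```

```bash
python3 -c "
from h import *
stat();s,im=snap('wrist','w5');plan([.5522,-.2231,.175],188.7,2)"
```

```text
7.5 pos [ 0.551  -0.2155  0.1749] yaw -171.19 tz [-0.0017  0.0031 -1.    ] F [ 0.1 -0.3 -0.3] w 0.013 j [-0.56  0.39  1.54  0.    1.22 -2.29]
moved 3.127025778004722e-05
yaw -171.19 -> 188.7 dist 0.0078 clock 7.55
[0.0008, -0.0003, 0.0005] [-0.0, -0.039, -0.001]
[0.0008, -0.0003, 0.0005] [-0.0, -0.039, -0.001]
```

View pics/w5.png

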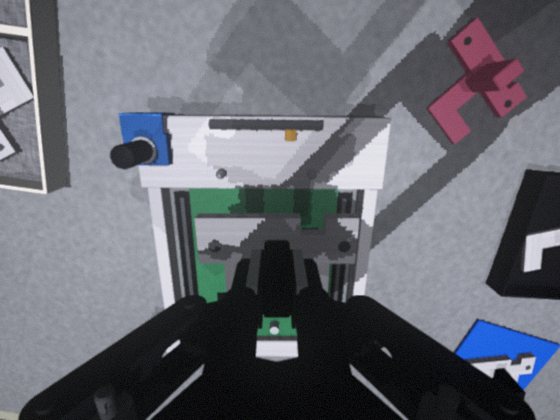

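```bash
python3 -c "
from h import *
im=cv2.imread('pics/w5.png')
cv2.imwrite('pics/w5a.png',cv2.resize(im[105:205,195:335],None,fx=5.5,fy=5.5,interpolation=cv2.INTER_CUBIC))
cv2.imwrite('pics/w5b.png',cv2.resize(im[100:200,100:220],None,fx=6,fy=6,interpolation=cv2.INTER_CUBIC))"
```

```text
(no output)
```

View pics/w5a.png

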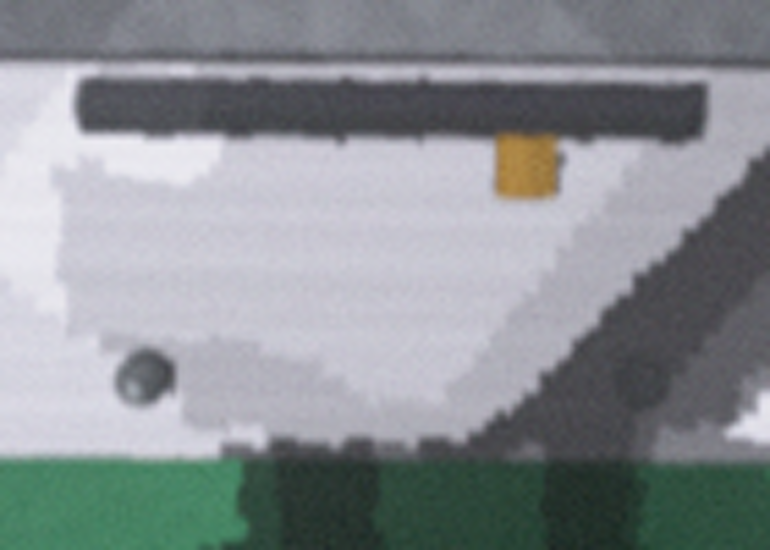

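View pics/w5b.png

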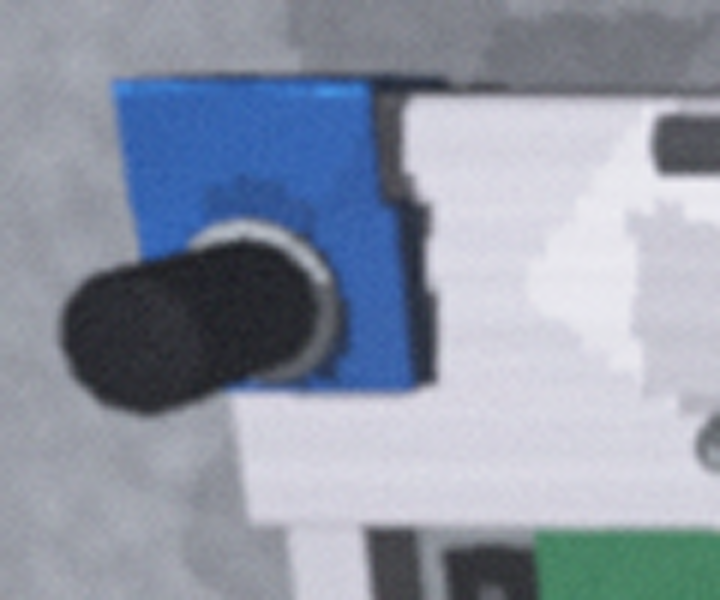

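```bash
python3 - <<'E'
from h import *
s=load('w5'); c=cam('wrist',s)
uv=(np.array([(78,130),(706,135),(144,377),(641,383),(528,165)])+.5)/5.5-.5+np.array([195,105])
H=np.array([(-27.5,-46,58),(-27.5,46,58),(9.5,-39,54),(9.5,39,54),(-20,20,58)])/1e3
q,r=fit(c,H,uv,[.51,-.229,.15]); print(q,np.degrees(q[2]),r.round(1).tolist())
# only pins
k=lambda p:place([p[0],p[1],p[2]],[(0,0,0)])
A=ray(c,uv[2],.054);B=ray(c,uv[3],.054);print(A,B,np.linalg.norm(A-B),np.degrees(np.arctan2(*(B-A)[:2]))*-1, (A+B)/2)
A=ray(c,uv[0],.058);B=ray(c,uv[1],.058);print(A,B,np.linalg.norm(A-B),np.degrees(np.arctan2(*(B-A)[:2]))*-1, (A+B)/2)
kb=(np.array([(145,335),(265,300),(375,230),(410,390)])+.5)/6-.5+np.array([100,100])
ct=np.cos(q[2]);st=np.sin(q[2])
for u,z in zip(kb,(.094,.058,.058,.058)):
    w=ray(c,u,z)[:2]-q[:2]; print('jaw pt in seat frame',(ct*w[0]+st*w[1]).round(4),(-st*w[0]+ct*w[1]).round(4))
E
```

```text
[ 0.51487584 -0.22895823  0.1456165 ] 8.343210688372151 [[-0.7, 0.1], [0.5, -0.0], [-0.6, -0.3], [0.8, -0.8], [0.1, 3.8]]
[ 0.53014507 -0.26562887  0.054     ] [ 0.51944009 -0.18953517  0.054     ] 0.07684300635143196 8.007901773327683 [ 0.52479258 -0.22758202  0.054     ]
[ 0.49420977 -0.27789378  0.058     ] [ 0.48107377 -0.18779694  0.058     ] 0.09104941019038722 8.295201043922985 [ 0.48764177 -0.23284536  0.058     ]
jaw pt in seat frame -0.0115 -0.0983
jaw pt in seat frame -0.0104 -0.0997
jaw pt in seat frame -0.0198 -0.0836
jaw pt in seat frame 0.0019 -0.0813
```

```bash
python3 -c "
from h import *
stat();plan([.515,-.2295,.105],188.35,4)"
```

```text
7.55 pos [ 0.5509 -0.2154  0.1749] yaw -171.19 tz [-0.0018  0.0032 -1.    ] F [ 0.2 -0.  -1. ] w 0.0135 j [-0.56  0.39  1.54  0.    1.22 -2.29]
yaw -171.19 -> 188.35 dist 0.0799 clock 7.55
[0.0004, -0.0002, 0.001] [0.094, -0.022, 0.175]
[0.0004, -0.0002, 0.001] [0.094, -0.022, 0.175]
[0.0004, -0.0002, 0.001] [0.094, -0.022, 0.175]
[0.0004, -0.0002, 0.001] [0.094, -0.022, 0.175]
```

>>> servo_tool([
  [[0.001,0,0.001],[0.094,-0.022,0.1],0.05],
  [[0,0,0.001],[0.094,-0.022,0.18],0.05],
  [[0,0,0.001],[0.094,-0.022,0.18],0.05],
  [[0,0,0.001],[0.094,-0.022,0.18],0.05],
  [[0,0,0],[0,0,0.06],0.05],
  [[0,0,0],[0,0,0],0.05],
  [[0,0,0],[0,0,0],0.05],
  [[0,0,0],[0,0,0],0.05],
])

```text
clock: 8.35
position: [0.5168, -0.2306, 0.1053]
orientation: [-0.229, 3.13, -0.003]
contact_force: [0.4, 0.3, -1.9]
grip_width: 0.0137
```

```bash
python3 -c "
from h import *
stat();plan([.515,-.2295,.100],188.35,2)"
```

```text
8.35 pos [ 0.5168 -0.2306  0.1053] yaw -171.64 tz [ 0.0037 -0.0017 -1.    ] F [ 0.4  0.3 -1.9] w 0.0137 j [-0.62  0.42  1.69  0.    1.03 -2.33]
yaw -171.64 -> 188.35 dist 0.0057 clock 8.35
[-0.0005, 0.0008, 0.0001] [0.008, 0.007, 0.026]
[-0.0005, 0.0008, 0.0001] [0.008, 0.007, 0.026]
```

>>> servo_tool([
  [[-0.0005,0.001,0],[0.016,0.012,0.04],0.05],
  [[0,0,0],[0,0,0],0.05],
  [[0,0,0],[0,0,0],0.05],
  [[0,0,0],[0,0,0],0.05],
  [[0,0,0],[0,0,0],0.05],
  [[0,0,0],[0,0,0],0.05],
  [[0,0,0],[0,0,0],0.05],
  [[0,0,0],[0,0,0],0.05],
])

```text
clock: 9.15
position: [0.5169, -0.2299, 0.1033]
orientation: [-0.231, 3.128, -0.006]
contact_force: [-0.3, -0.2, -0.9]
grip_width: 0.0133
```

```bash
python3 -c "
from h import *
stat();s,im=snap('wrist','w6');cv2.imwrite('pics/w6a.png',cv2.resize(im[170:310,180:370],None,fx=4.2,fy=4.2,interpolation=cv2.INTER_CUBIC))
plan([.515,-.2295,.100],188.35,1)"
```

```text
9.15 pos [ 0.5169 -0.2299  0.1033] yaw -171.57 tz [ 0.0052 -0.0034 -1.    ] F [-0.3 -0.2 -0.9] w 0.0133 j [-0.62  0.42  1.69  0.    1.02 -2.33]
moved 1.073940319629152e-05
yaw -171.57 -> 188.35 dist 0.0038 clock 9.2
[-0.002, 0.0022, 0.0007] [0.019, 0.007, 0.033]
```

View pics/w6a.png

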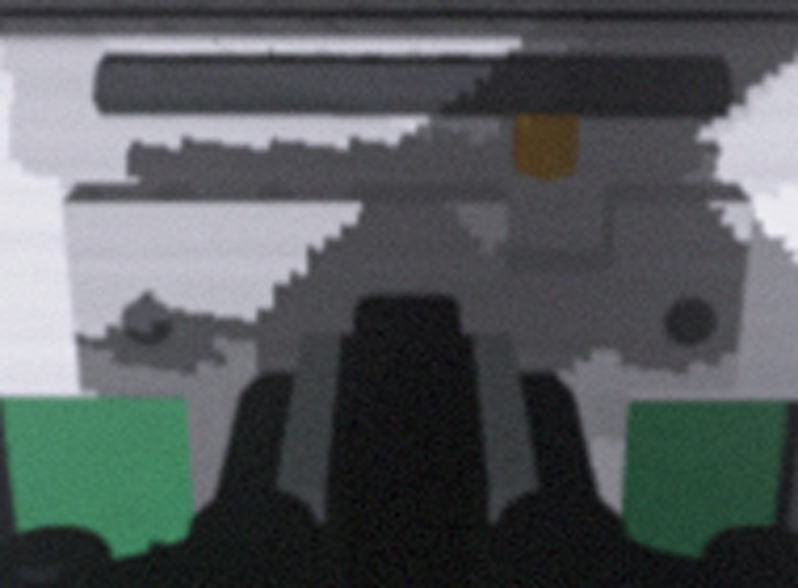

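```bash
python3 - <<'E'
from h import *
s=load('w6'); c=cam('wrist',s)
g=lambda a:(np.array(a)+.5)/4.2-.5+np.array([180,170])
uv=g([(95,112),(729,113)])
for z in (.058,):
    A=ray(c,uv[0],z);B=ray(c,uv[1],z);print('fence',np.linalg.norm(A-B),np.degrees(np.arctan2(*(B-A)[:2]))*-1,(A+B)/2)
    a=-np.arctan2(*(B-A)[:2]); print('seat',(A+B)[:2]/2+.0275*np.array([np.cos(a),np.sin(a)]))
K=g([(514,150),(578,150)]);Kw=[ray(c,k,.058) for k in K];print(np.linalg.norm(Kw[0]-Kw[1]))
km=(Kw[0]+Kw[1])/2;M=(A+B)/2;d=(B-A)/np.linalg.norm(B-A);print('key y',(km-M)@d)
p,r=inhand(g([(66,201),(747,203),(508,203),(612,203),(508,267),(608,267)]),[(-25,-45,8),(-25,45,8),(-25,13,8),(-25,27,8),(-15,13,8),(-15,27,8)]);print(p,np.degrees(p[2]),r.round(1).tolist())
Rm=R.from_rotvec(s['orientation']).as_matrix(); t=s['position']+Rm@np.array([p[0],p[1],p[3]]);print('bracket origin world',t)
E
```

```text
fence 0.09085149423745889 8.36262331623157 [ 0.48655136 -0.23343206  0.058     ]
seat [ 0.51375897 -0.22943252]
0.00925609132440573
key y 0.01941337532166639
[-0.00127557  0.00054639  0.00219847  0.03638877] 0.12596315664568325 [[0.5, -0.1], [0.3, -0.4], [-0.3, -0.4], [0.1, -0.4], [-0.8, 0.8], [0.1, 0.8]]
bracket origin world [ 0.51831497 -0.22929965  0.06689195]
```

>>> servo_tool([
  [[-0.002,0.0022,0],[0.019,0.007,0.0],0.05],
  [[-0.001,0.001,0],[0,0,0.05],0.05],
  [[0,0,0],[0,0,0.05],0.05],
  [[0,0,0],[0,0,0.02],0.05],
  [[0,0,0],[0,0,0],0.05],
  [[0,0,0],[0,0,0],0.05],
  [[0,0,0],[0,0,0],0.05],
  [[0,0,0],[0,0,0],0.05],
])

```text
clock: 10.0
position: [0.5145, -0.2293, 0.0897]
orientation: [0.23, -3.13, -0.005]
contact_force: [-0.0, -0.7, -1.0]
grip_width: 0.0134
```

```bash
python3 -c "
from h import *
stat();plan([.515,-.2295,.0812],188.35,1)
s,im=snap('wrist','w7');cv2.imwrite('pics/w7a.png',cv2.resize(im[170:310,180:370],None,fx=4.2,fy=4.2,interpolation=cv2.INTER_CUBIC))"
```

```text
10.0 pos [ 0.5145 -0.2293  0.0897] yaw -171.58 tz [-0.0038  0.0029 -1.    ] F [-0.  -0.7 -1. ] w 0.0134 j [-0.62  0.44  1.7   0.    1.01 -2.34]
yaw -171.58 -> 188.35 dist 0.0085 clock 10.0
[0.0016, -0.0016, 0.0006] [-0.005, -0.003, 0.085]
moved 4.456207362997511e-05
```

View pics/w7a.png

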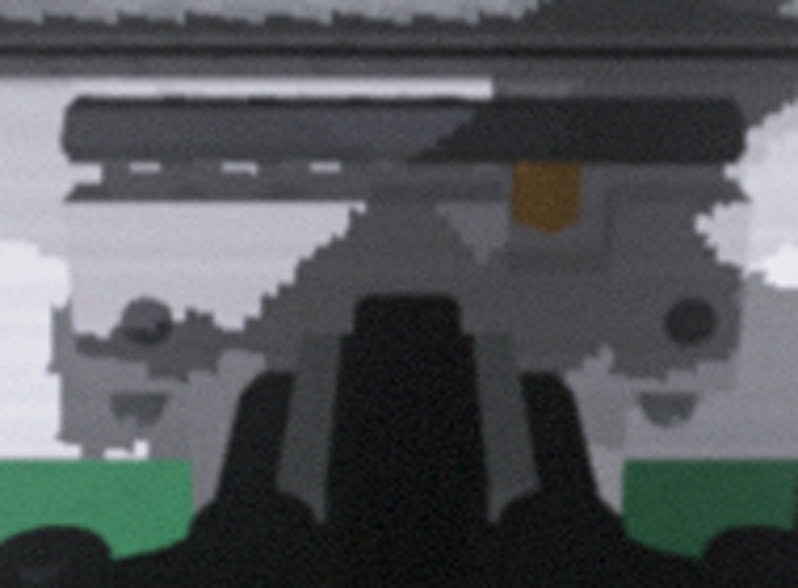

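>>> servo_tool([
  [[0.0008,-0.0008,0],[0,-0.005,0.02],0.05],
  [[0,0,0],[0,0,0.02],0.05],
  [[0,0,0],[0,0,0.02],0.05],
  [[0,0,0],[0,0,0],0.05],
  [[0,0,0],[0,0,0],0.05],
  [[0,0,0],[0,0,0],0.05],
  [[0,0,0],[0,0,0],0.05],
  [[0,0,0],[0,0,0],0.05],
])

```text
clock: 10.85
position: [0.5147, -0.23, 0.0834]
orientation: [0.231, -3.132, -0.002]
contact_force: [-0.5, 0.3, -1.3]
grip_width: 0.0134
```

```bash
python3 -c "
from h import *
stat();plan([.515,-.2299,.0812],188.35,1)"
```

```text
10.85 pos [ 0.5147 -0.23    0.0834] yaw -171.58 tz [-0.0013  0.001  -1.    ] F [-0.5  0.3 -1.3] w 0.0134 j [-0.62  0.45  1.71  0.    0.99 -2.34]
yaw -171.58 -> 188.35 dist 0.0022 clock 10.85
[0.0006, -0.0006, 0.0006] [-0.003, 0.0, 0.022]
```

>>> servo_tool([
  [[0.0004,-0.0004,0],[0,0,0.008],0.05],
  [[0,0,0],[0,0,0.007],0.05],
  [[0,0,0],[0,0,0.005],0.05],
  [[0,0,0],[0,0,0],0.05],
  [[0,0,0],[0,0,0],0.05],
  [[0,0,0],[0,0,0],0.05],
  [[0,0,0],[0,0,0],0.05],
  [[0,0,0],[0,0,0],0.05],
])

```text
clock: 11.65
position: [0.5148, -0.23, 0.0813]
orientation: [0.231, -3.133, -0.0]
contact_force: [-0.2, -0.7, -0.4]
grip_width: 0.0132
```

```bash
python3 -c "
from h import *
stat()
s,im=snap('wrist','w8');cv2.imwrite('pics/w8a.png',cv2.resize(im[170:310,180:370],None,fx=4.2,fy=4.2,interpolation=cv2.INTER_CUBIC))"
```

```text
11.65 pos [ 0.5148 -0.23    0.0813] yaw -171.58 tz [-0.e+00  1.e-04 -1.e+00] F [-0.2 -0.7 -0.4] w 0.0132 j [-0.62  0.45  1.71  0.    0.98 -2.34]
moved 3.0419017150284944e-05
```

View pics/w8a.png

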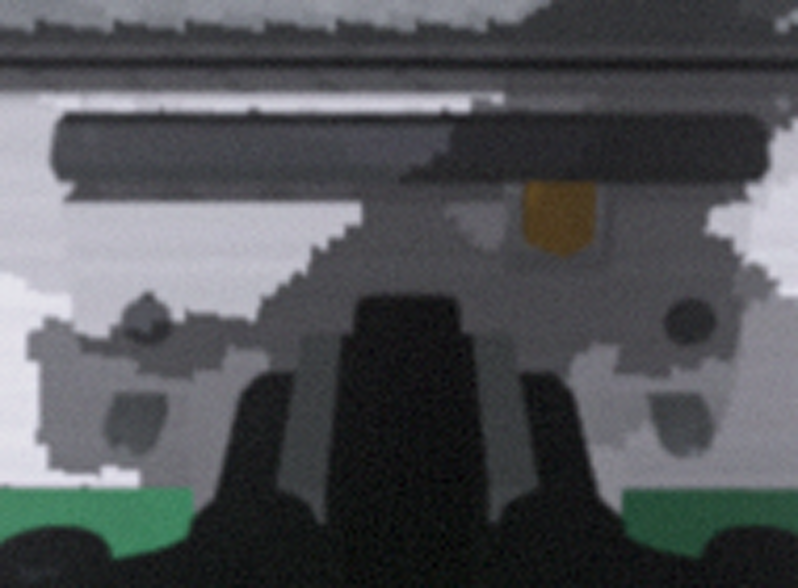

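>>> servo_tool([
  [[0,0,0],[0,0,0.006],0.05],
  [[0,0,0],[0,0,0.006],0.05],
  [[0,0,0],[0,0,0],0.05],
  [[0,0,0],[0,0,0],0.05],
  [[0,0,0],[0,0,0],0.05],
  [[0,0,0],[0,0,0],0.05],
  [[0,0,0],[0,0,0],0.05],
  [[0,0,0],[0,0,0],0.05],
])

```text
clock: 12.5
position: [0.5149, -0.2301, 0.0812]
orientation: [-0.231, 3.133, -0.001]
contact_force: [0.5, 0.1, 0.4]
grip_width: 0.0132
```

```bash
python3 -c "
from h import *
stat()"
```

```text
12.5 pos [ 0.5149 -0.2301  0.0812] yaw -171.57 tz [ 6.e-04 -4.e-04 -1.e+00] F [0.5 0.1 0.4] w 0.0132 j [-0.62  0.45  1.71 -0.    0.98 -2.34]
```

>>> servo_tool([
  [[0,0,0],[0,0,0],0.2],
  [[0,0,0],[0,0,0],0.3],
  [[0,0,0],[0,0,0],0.35],
  [[0,0,0],[0,0,0],0.35],
  [[0,0,0],[0,0,-0.1],0.35],
  [[0,0,0],[0,0,-0.3],0.35],
  [[0,0,0],[0,0,-0.4],0.35],
  [[0,0,0],[0,0,-0.15],0.35],
])

```text
clock: 13.3
position: [0.5136, -0.2292, 0.1779]
orientation: [0.23, -3.129, -0.005]
contact_force: [0.3, -0.2, -0.0]
grip_width: 0.0296
```

```bash
python3 -c "
from h import *
stat()
plan([.545,-.26,.175],188.35,4)"
```

```text
13.3 pos [ 0.5136 -0.2292  0.1779] yaw -171.58 tz [-0.0045  0.0031 -1.    ] F [ 0.3 -0.2 -0. ] w 0.0296 j [-0.62  0.34  1.6  -0.    1.2  -2.34]
yaw -171.58 -> 188.35 dist 0.0441 clock 13.3
[0.0004, -0.0005, 0.0001] [-0.067, -0.088, 0.007]
[0.0004, -0.0005, 0.0001] [-0.067, -0.088, 0.007]
[0.0004, -0.0005, 0.0001] [-0.067, -0.088, 0.007]
[0.0004, -0.0005, 0.0001] [-0.067, -0.088, 0.007]
```

```bash
python3 -c "
from h import *
plan([.5184,-.3288,.17],188.35,4)"
```

```text
yaw -171.58 -> 188.35 dist 0.1 clock 13.3
[0.0004, -0.0005, 0.0001] [0.024, -0.248, 0.019]
[0.0004, -0.0005, 0.0001] [0.024, -0.248, 0.019]
[0.0004, -0.0005, 0.0001] [0.024, -0.248, 0.019]
[0.0004, -0.0005, 0.0001] [0.024, -0.248, 0.019]
```

>>> servo_tool([
  [[0.001,-0.001,0],[0.024,-0.248,0.04],0.5],
  [[0,0,0],[0.024,-0.248,0.04],0.5],
  [[0,0,0],[0.024,-0.24,0.04],0.5],
  [[0,0,0],[0.01,-0.12,0.02],0.5],
  [[0,0,0],[0.01,-0.05,0],0.5],
  [[0,0,0],[0,0,0],0.5],
  [[0,0,0],[0,0,0],0.5],
  [[0,0,0],[0,0,0],0.5],
])

```text
clock: 14.1
position: [0.5204, -0.3219, 0.1734]
orientation: [-0.234, 3.125, -0.008]
contact_force: [0.2, -0.0, -0.1]
grip_width: 0.0424
```

```bash
python3 -c "
from h import *
stat();s,im=snap('wrist','w9')
plan([.5184,-.3288,.17],188.35,4)"
```

```text
14.1 pos [ 0.5204 -0.3219  0.1734] yaw -171.43 tz [ 0.0078 -0.0046 -1.    ] F [ 0.2 -0.  -0.1] w 0.0424 j [-0.74  0.42  1.5   0.    1.22 -2.46]
moved 0.00011748927363125494
yaw -171.42 -> 188.35 dist 0.0081 clock 14.15
[-0.0007, 0.0008, 0.0005] [0.008, -0.017, 0.008]
[-0.0007, 0.0008, 0.0005] [0.008, -0.017, 0.008]
[-0.0007, 0.0008, 0.0005] [0.008, -0.017, 0.008]
[-0.0007, 0.0008, 0.0005] [0.008, -0.017, 0.008]
```

View pics/w9.png

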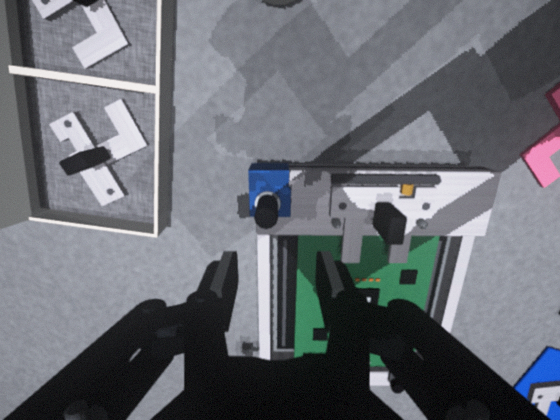

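```bash
python3 -c "
from h import *
im=cv2.imread('pics/w9.png')
cv2.imwrite('pics/w9a.png',cv2.resize(im[155:270,240:440],None,fx=4,fy=4,interpolation=cv2.INTER_CUBIC))"
```

```text
(no output)
```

View pics/w9a.png

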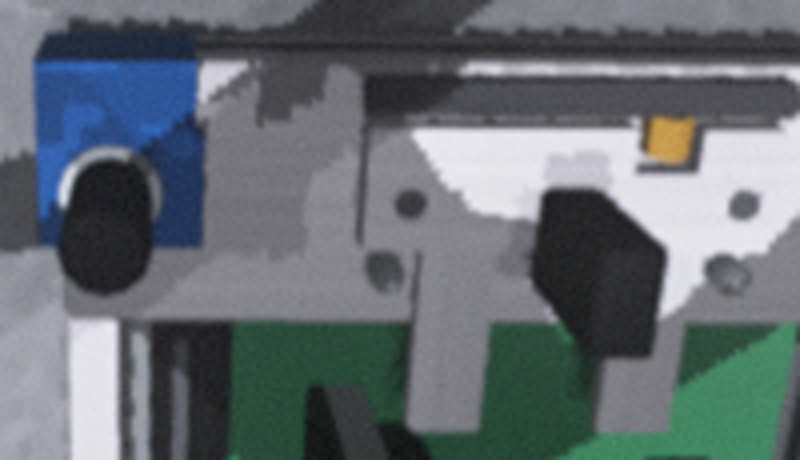

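```bash
python3 - <<'E'
from h import *
s=load('w9'); c=cam('wrist',s); q=[.5149,-.2293,np.radians(8.35)]
ct,sn=np.cos(q[2]),np.sin(q[2])
for u,z in [((107,247),.094),((111,193),.058),((197,60),.058),((203,246),.058),((36,60),.058),((362,240),.056)]:
    w=ray(c,(np.array(u)+.5)/4-.5+[240,155],z); d=w[:2]-q[:2]; print(w.round(4),(ct*d[0]+sn*d[1]).round(4),(-sn*d[0]+ct*d[1]).round(4))
E
```

```text
[ 0.5174 -0.3299  0.094 ] -0.0121 -0.0999
[ 0.5192 -0.3301  0.058 ] -0.0104 -0.1004
[ 0.4878 -0.3166  0.058 ] -0.0395 -0.0824
[ 0.5283 -0.3086  0.058 ] 0.0017 -0.0804
[ 0.4927 -0.3495  0.058 ] -0.0394 -0.1157
[ 0.5224 -0.2741  0.056 ] 0.0009 -0.0454
```

```bash
python3 -c "
from h import *
stat();plan([.518,-.330,.082],188.35,1)"
```

```text
14.15 pos [ 0.5204 -0.3218  0.1734] yaw -171.42 tz [ 0.0078 -0.0046 -1.    ] F [ 0.4 -0.7 -0. ] w 0.0427 j [-0.74  0.42  1.5   0.    1.22 -2.46]
yaw -171.42 -> 188.35 dist 0.0918 clock 14.15
[-0.0027, 0.0033, 0.0019] [0.043, -0.073, 0.914]
```

>>> servo_tool([
  [[-0.002,0.002,0.002],[0.04,-0.08,0.0],0.5],
  [[0,0,0],[0,0,0.1],0.5],
  [[0,0,0],[0,0,0.2],0.5],
  [[0,0,0],[0,0,0.2],0.5],
  [[0,0,0],[0,0,0.15],0.5],
  [[0,0,0],[0,0,0],0.5],
  [[0,0,0],[0,0,0],0.5],
  [[0,0,0],[0,0,0],0.5],
])

```text
clock: 14.95
position: [0.5177, -0.3295, 0.1046]
orientation: [-0.23, 3.131, -0.0]
contact_force: [0.3, -0.5, 0.4]
grip_width: 0.0426
```

```bash
python3 -c "
from h import *
stat();s,im=snap('wrist','w10');plan([.518,-.330,.082],188.35,1)
c=cam('wrist',s);print(proj(c,[[.518,-.33,.094]]))"
```

```text
14.95 pos [ 0.5177 -0.3295  0.1046] yaw -171.61 tz [ 0.0023 -0.     -1.    ] F [ 0.3 -0.5  0.4] w 0.0426 j [-0.75  0.5   1.56  0.    1.08 -2.47]
moved 0.0003244453583816642
yaw -171.6 -> 188.35 dist 0.0229 clock 15.0
[-0.0005, 0.0013, 0.0004] [-0.0, -0.003, 0.229]
[[274.80196877 272.50837557]]
```

View pics/w10.png

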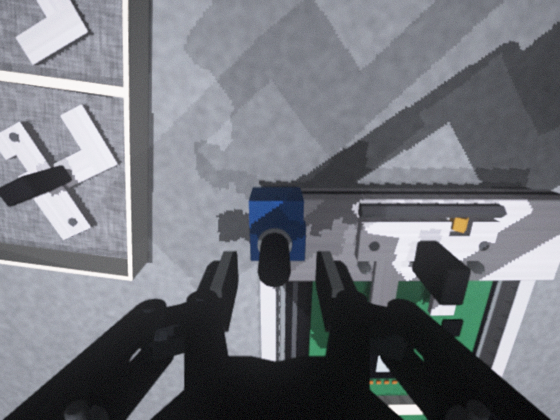

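Knob (275,270) sits between the fingers (237–320). Descend and pinch.

>>> servo_tool([
  [[0,0,0],[0,0,0.1],0.5],
  [[0,0,0],[0,0,0.08],0.5],
  [[0,0,0],[0,0,0.03],0.5],
  [[0,0,0],[0,0,0],0.3],
  [[0,0,0],[0,0,0],0.1],
  [[0,0,0],[0,0,0],0.1],
  [[0,0,0],[0,0,0],0.1],
  [[0,0,0],[0,0,0],0.1],
], force=30)

```text
clock: 15.8
position: [0.5187, -0.3305, 0.084]
orientation: [-0.23, 3.128, -0.005]
contact_force: [-0.1, -1.3, -1.0]
grip_width: 0.017
```

```bash
python3 -c "
from h import *
stat()"
```

```text
15.8 pos [ 0.5187 -0.3305  0.084 ] yaw -171.6 tz [ 0.0054 -0.0029 -1.    ] F [-0.1 -1.3 -1. ] w 0.017 j [-0.75  0.52  1.58  0.    1.04 -2.47]
```

>>> servo_tool([
  [[0,0,0],[0,0.05,0],0.1],
  [[0,0,0],[0,0.08,0],0.1],
  [[0,0,0],[0,0.08,0],0.1],
  [[0,0,0],[0,0.06,0],0.1],
  [[0,0,0],[0,0.03,0],0.1],
  [[0,0,0],[0,0,0],0.1],
  [[0,0,0],[0,0,0],0.1],
  [[0,0,0],[0,0,0],0.1],
])

```text
clock: 16.6
position: [0.5142, -0.2993, 0.084]
orientation: [-0.23, 3.127, -0.01]
contact_force: [0.5, -1.7, -2.5]
grip_width: 0.0172
```

```bash
cat >> h.py <<'E'
def jaw():
    s=ctrl.sense(); q=[.5149,-.2293,np.radians(8.35)]; d=s['position'][:2]-q[:2]; n=np.array([-np.sin(q[2]),np.cos(q[2])]); t=np.array([n[1],-n[0]])
    print('seat x,y',(d@t).round(4),(d@n).round(4),'jaw',(d@n+.1025).round(4),'F along y',(s['contact_force'][:2]@n).round(2))
E
python3 -c "
from h import *
stat();jaw()"
```

```text
16.6 pos [ 0.5142 -0.2993  0.084 ] yaw -171.57 tz [ 0.0065 -0.0059 -1.    ] F [ 0.5 -1.7 -2.5] w 0.0172 j [-0.71  0.49  1.63 -0.    1.01 -2.43]
seat x,y -0.0108 -0.0691 jaw 0.0334 F along y -1.78
```

Now small steps, watching the force.

>>> servo_tool([
  [[0,0,0],[0,0.02,0],0.1],
  [[0,0,0],[0,0.02,0],0.1],
  [[0,0,0],[0,0,0],0.1],
  [[0,0,0],[0,0,0],0.1],
  [[0,0,0],[0,0,0],0.1],
  [[0,0,0],[0,0,0],0.1],
  [[0,0,0],[0,0,0],0.1],
  [[0,0,0],[0,0,0],0.1],
])

```text
clock: 17.4
position: [0.5137, -0.2955, 0.084]
orientation: [-0.229, 3.127, -0.01]
contact_force: [0.1, -2.6, -2.6]
grip_width: 0.0169
```

```bash
python3 -c "
from h import *
stat();jaw()"
```

```text
17.4 pos [ 0.5137 -0.2955  0.084 ] yaw -171.6 tz [ 0.0066 -0.0058 -1.    ] F [ 0.1 -2.6 -2.6] w 0.0169 j [-0.71  0.48  1.64 -0.    1.01 -2.43]
seat x,y -0.0108 -0.0654 jaw 0.0371 F along y -2.62
```

>>> servo_tool([
  [[0,0,0],[0,0.015,0],0.1],
  [[0,0,0],[0,0.01,0],0.1],
  [[0,0,0],[0,0.008,0],0.1],
  [[0,0,0],[0,0,0],0.1],
  [[0,0,0],[0,0,0],0.1],
  [[0,0,0],[0,0,0],0.1],
  [[0,0,0],[0,0,0],0.1],
  [[0,0,0],[0,0,0],0.1],
])

```text
clock: 18.2
position: [0.5133, -0.2929, 0.0841]
orientation: [-0.229, 3.127, -0.012]
contact_force: [0.9, -3.3, -1.7]
grip_width: 0.0172
```

```bash
python3 -c "
from h import *
stat();jaw();s,im=snap('wrist','w11');cv2.imwrite('pics/w11a.png',cv2.resize(im[170:310,240:440],None,fx=4,fy=4,interpolation=cv2.INTER_CUBIC))"
```

```text
18.2 pos [ 0.5133 -0.2929  0.0841] yaw -171.62 tz [ 0.0072 -0.0073 -0.9999] F [ 0.9 -3.3 -1.7] w 0.0172 j [-0.71  0.48  1.65 -0.    1.   -2.42]
seat x,y -0.0108 -0.0627 jaw 0.0398 F along y -3.39
moved 2.3539678159614774e-05
```

View pics/w11a.png

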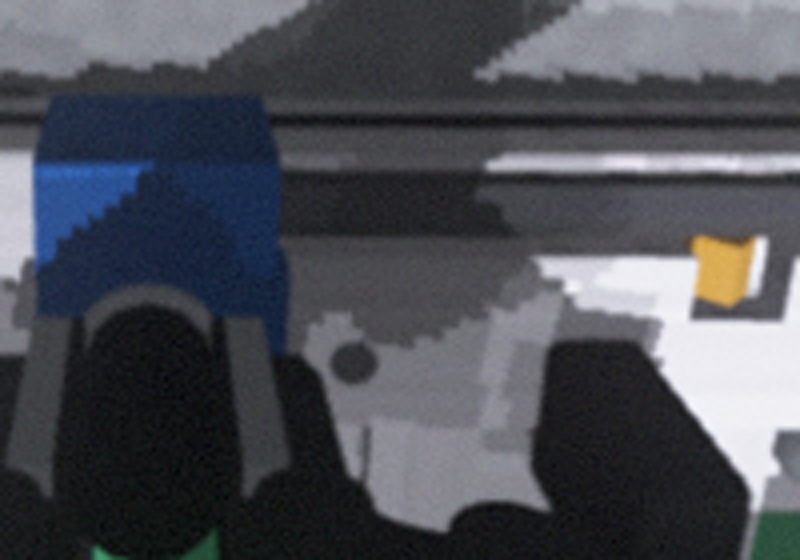

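>>> servo_tool([
  [[0,0,0],[0,0.008,0],0.1],
  [[0,0,0],[0,0.006,0],0.1],
  [[0,0,0],[0,0.004,0],0.1],
  [[0,0,0],[0,0,0],0.1],
  [[0,0,0],[0,0,0],0.1],
  [[0,0,0],[0,0,0],0.1],
  [[0,0,0],[0,0,0],0.1],
  [[0,0,0],[0,0,0],0.1],
])

```text
clock: 19.05
position: [0.5133, -0.2928, 0.084]
orientation: [-0.229, 3.126, -0.017]
contact_force: [1.3, -4.9, -4.0]
grip_width: 0.0169
```

```bash
python3 -c "
from h import *
stat();jaw()"
```

```text
19.05 pos [ 0.5133 -0.2928  0.084 ] yaw -171.63 tz [ 0.008  -0.0101 -0.9999] F [ 1.3 -4.9 -4. ] w 0.0169 j [-0.71  0.48  1.65 -0.    1.   -2.42]
seat x,y -0.0108 -0.0626 jaw 0.0399 F along y -5.06
```

>>> servo_tool([
  [[0,0,0],[0,0.015,0],0.1],
  [[0,0,0],[0,0.025,0],0.1],
  [[0,0,0],[0,0.03,0],0.1],
  [[0,0,0],[0,0.03,0],0.1],
  [[0,0,0],[0,0,0],0.1],
  [[0,0,0],[0,0,0],0.1],
  [[0,0,0],[0,0,0],0.1],
  [[0,0,0],[0,0,0],0.1],
])

```text
clock: 19.85
position: [0.5133, -0.2928, 0.0841]
orientation: [-0.227, 3.122, -0.042]
contact_force: [1.2, -5.3, -3.2]
grip_width: 0.0169
```

```bash
python3 -c "
from h import *
stat();jaw();s,im=snap('wrist','w12');cv2.imwrite('pics/w12a.png',cv2.resize(im[170:310,240:440],None,fx=4,fy=4,interpolation=cv2.INTER_CUBIC))"
```

```text
19.85 pos [ 0.5133 -0.2928  0.0841] yaw -171.67 tz [ 0.0129 -0.0262 -0.9996] F [ 1.2 -5.3 -3.2] w 0.0169 j [-0.7   0.47  1.66 -0.01  0.98 -2.41]
seat x,y -0.0108 -0.0626 jaw 0.0399 F along y -5.39
moved 1.1345073222077118e-05
```

View pics/w12a.png

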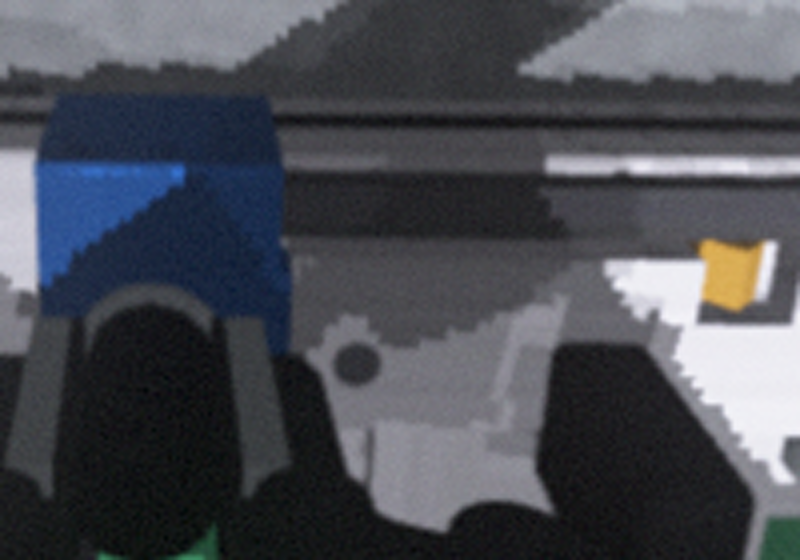

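>>> servo_tool([
  [[0,0,0],[0,0,0],0.25],
  [[0,0,0],[0,0,0],0.35],
  [[0,0,0],[0,0,0],0.35],
  [[0,0,0],[0,0,-0.05],0.35],
  [[0,0,0],[0,0,-0.2],0.35],
  [[0,0,0],[0,0,-0.4],0.35],
  [[0,0,0],[0,0,-0.4],0.35],
  [[0,0,0],[0,0,-0.2],0.35],
])

```text
clock: 20.7
position: [0.5094, -0.2842, 0.2106]
orientation: [-0.231, 3.13, -0.025]
contact_force: [0.8, -0.0, 0.3]
grip_width: 0.03
```

```bash
python3 -c "
from h import *
stat();s,im=snap('wrist','w13');cv2.imwrite('pics/w13a.png',cv2.resize(im[150:290,240:440],None,fx=4,fy=4,interpolation=cv2.INTER_CUBIC))"
```

```text
20.7 pos [ 0.5094 -0.2842  0.2106] yaw -171.56 tz [ 0.0041 -0.0156 -0.9999] F [ 0.8 -0.   0.3] w 0.03 j [-0.69  0.34  1.52 -0.01  1.27 -2.41]
moved 0.002822805800334005
```

View pics/w13a.png

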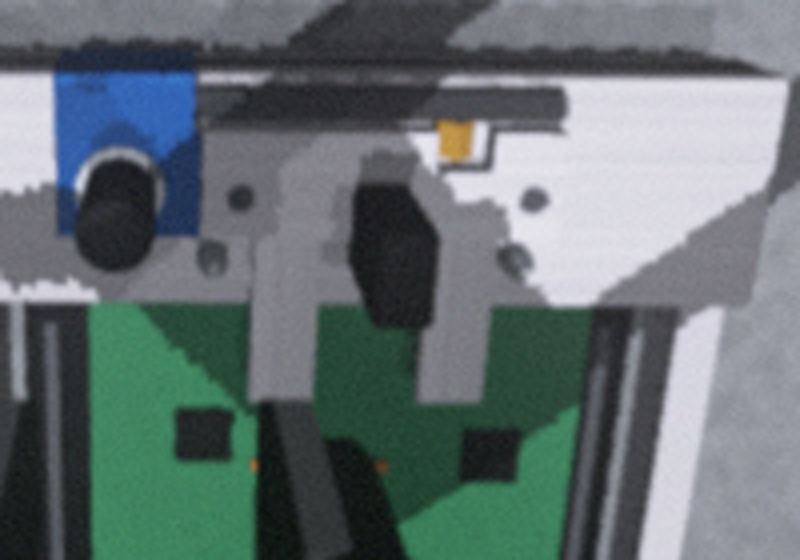

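>>> servo_tool([
  [[0,0,0],[0,0,-0.1],0.35],
  [[0,0,0],[0,0,0],0.35],
  [[0,0,0],[0,0,0],0.35],
  [[0,0,0],[0,0,0],0.35],
  [[0,0,0],[0,0,0],0.35],
  [[0,0,0],[0,0,0],0.35],
  [[0,0,0],[0,0,0],0.35],
  [[0,0,0],[0,0,0],0.35],
])

```text
clock: 21.55
position: [0.5088, -0.283, 0.2204]
orientation: [-0.232, 3.131, -0.022]
contact_force: [0.6, 0.6, 0.1]
grip_width: 0.0298
```

```bash
python3 -c "
from h import *
stat();s,im=snap('side','s1');print(snap('top','t1')[0]['clock']);print(ctrl.close_job())"
```

```text
21.55 pos [ 0.5088 -0.283   0.2204] yaw -171.54 tz [ 0.0027 -0.014  -0.9999] F [0.6 0.6 0.1] w 0.0298 j [-0.69  0.33  1.51 -0.01  1.29 -2.41]
moved 3.329326912904218e-05
moved 0.00020880099625600335
21.6
the job is handed in; nothing more can be done
None
```

View pics/t1.png

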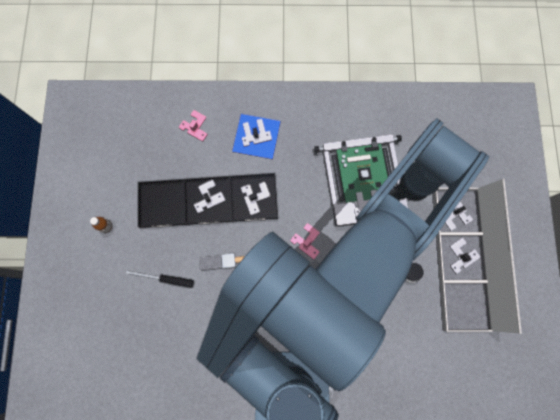

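The sample on the mat was the fork. I took the fork bracket from the leftmost bin (+y) and set it flat in the seat. The rail took its weight at about 1.5 N, at the expected height. I then slid the jaw up by its knob until it stopped at about 39.9 mm of travel with about 5 N of push, and let go. The job was handed in at about 21.7 s.

- **Bracket and clamp:** the last wrist picture shows the foot behind the pins, the key in the notch with the notch's -y side against it, and the jaw touching the foot. The gripper was clear and the wrist force read near zero.
- **Rest of the bench:** the final top picture, viewed only after handing in, shows the other two brackets, the samples and the bystanders in view where they were. The arm hid part of the holder and brush in that picture. I also took a side picture but did not look at it.
- **Disagreement:** the top and wrist cameras differed by about 2–3 mm. I used the wrist camera's values, because it saw the bracket and the seat in the same picture.

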